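Offer the chocolate in the handled dish

ROBOT

A 6-joint arm with a two-finger parallel gripper is mounted at the origin on a cart in front of the work surface, level with it; the furniture and walls round the work are solid. World frame = base frame: x ahead of the robot, y to its left, z up, the work surface at z = 0. Lengths are in m, angles in degrees, forces in N, time in s.
With the tool pointing down it reaches from about 0.25 to 0.725 m from the base axis. Payload 9.7 kg.
Tool frame: the origin (TCP) lies at the centre of the arm's flange, where the gripper is bolted on; the fingertips stand 173 mm ahead of it and the grasp point (between the pads) lies 155 mm ahead of it; z points along the fingers, y is the line along which they close (so a half turn about z gives the same grasp; the last joint's range is limited). The gripper opens to 85 mm and grips with 20 to 120 N. Pads are 22 mm wide; open, the fingers measure 114 mm over their backs; the gripper's body (76 mm by 85 mm) begins 54 mm behind the grasp point. The pads swing forward as they close: fully open they stand 13 mm farther back than shut.
Start: joints at [69.901, 4.979, 10.078, 95.1, 0, 90], TCP at [0.189, 0.517, 0.405] pointing down, gripper open.
Joint ranges: [-179.16, 179.16], [-48.56, 103.87], [-65.8, 70.77], [-126.05, 130.52], [-82.76, 87.17], [-180, 180]. Speed limits (degrees/s): [127.2, 127.2, 147.25, 180, 180, 180].

INTERFACE

Orientations are given as [roll, pitch, yaw] about the fixed x, y, z axes, in that order (R = Rz(yaw) Ry(pitch) Rx(roll)).
In Python, from workcell import monitor, camera, get_calibration, bot gives the robot as it stands.
- The arm moves only by the tool carry_out, never from a script. Its argument "targets" is text: rows parted by semicolons, each of 7 numbers parted by spaces: the shift along the tool's x, y, z in units of 0.04 m (1.0 is 0.04 m), then the turn, a rotation vector about the tool's x, y, z in units of 0.1 rad (1.0 is 0.1 rad), then the opening, from -1 (shut) to 1 (fully open), so that 0 is half open. A call has exactly 8 rows; each row shifts and turns the commanded pose from where the row before left it, along the tool's axes as they then stand; what a row does not reach is not made up. A row lasts 1/12 s, in which the tool goes at most 41.7 mm and 7.16 degrees, less where a joint would pass 70% of its speed; a pose out of reach is approached as far as the arm can. A call with a number of a shift or a turn outside -1 to 1 is refused whole. A call with a gripper value outside its range is refused whole. The fingers move at their own pace and stop on an object; "newtons" is the grip in N (left out, the last holds). Time passes only in rows, so rows that do not move let the fingers close, or fill a call up. It gives the time, the measured TCP pose, the force, the opening and the grip force at its end, in the units of the state.
- monitor.get_obs(): the state, without advancing time (a new reading comes with each control period).
- camera(name): name is "scene" or "top"; returns the picture (400x640x3 uint8, red, green, blue); there is no depth.
- get_calibration(name): a dict with "fx", "fy", "cx", "cy" (pixels), "view" (4x4, takes a point from world to camera coordinates). Camera axes: x right, y down, z forward; pixel columns grow to the right and rows downward; lengths in m; the calibration is good to about 2 mm. A picture is of the moment at which its call begins. get_calibration takes no time and is no camera call.
- bot.job_done(): hands the job in; it is judged then, once.
The state is a dict: "time": time; "q": joint angles; "qd": joint speeds; "joint_efforts": joint torques, N m; "ee_pos": TCP position; "tcp_rot": TCP orientation; "wrist_force": force on the tool from outside, world axes, zero at the start; "torque": the same for the moment, N m; "opening": finger opening in m; "grasp_force": force on a finger pad.
Only numpy, scipy, OpenCV 4.12 (cv2) and the standard library are available. Lean on these libraries where they do the work, as an engineer would, in place of code of your own. Each camera call takes 0.05 s, during which the arm holds its last target. There are 200 camera calls.

TASK

A guest is to help himself to the chocolate ball lying in the small arch-handled dish. Lift the dish by its arch handle, carry it over the middle of the empty plate and turn it there about a quarter turn, until its thumb tab points at the mug (not the glass). Keep the dish level all the way so that the ball stays in the middle, disturb nothing else, and finish while still holding the dish steady and level in the air, low over the plate without touching it.

Things in the scene. Friction and masses are not known exactly. Their poses are not given: they have to be found in the camera images.
- dish_grip (a point): middle of the wooden grip bar on the arch handle of the loose dish (0.28 kg), 114 mm above the dish's underside; grasp here from above. Axes (the dish's): z up when level, x from the middle towards the thumb tab, y along the bar. Bar 84 mm long (y), 16 mm wide (x, the width to grip), 22 mm high; steel wires run from its ends down to the rim at y = +-64 mm. Fingers below the bar clear the ball.
- dish_floor (a point): middle of the inner floor of the dish, 11 mm above its underside, 103 mm straight below dish_grip. The dish is a white shallow round saucer, 136 mm across, rim 26 mm high, standing on the worktop, with one flat thumb tab on its rim. The floor is flat within about 15 mm of this point, then rises at 11 degrees, more steeply beyond 45 mm.
- dish_tab (a point): root of the thumb tab, where it joins the rim, 70 mm from the dish's middle along its x axis, 24 mm above its underside. The tab is 34 mm wide, 6 mm thick and ends, rounded, 121 mm from the dish's middle. At the start it points roughly towards the robot.
- ball_center (a point): centre of the loose dark-brown chocolate ball, 30 mm in diameter, 20 g, which lies in the middle of the dish and can roll.
- plate_centre (a point): middle of the upper face of the empty dinner plate (200 mm across, rim 21 mm high, fixed to the worktop), 9 mm above the worktop.
- mug_centre (a point): middle of the round body of the loose white mug, half-way up: 99 mm high, 87 mm wide, with a handle that sticks out 36 mm; it stands to the left or to the right of the plate.
- glass_centre (a point): middle of the loose drinking glass, half-way up: 91 mm high, 80 mm across; it stands on the other side of the plate from the mug.
- tub_centre (a point): middle of the loose yoghurt tub, half-way up: 72 mm high and wide; a bystander to the right of the dish.
- cheese_centre (a point): middle of the loose wrapped block of cheese, half-way up: 73 x 102 x 37 mm; a bystander to the left of the dish.

How it is judged (in metres and radians):
On the way:
1. the dish is lifted clear of the worktop with the ball in its middle (height (world z) of dish_floor above 0.045 m and distance between ball_center and dish_floor below 0.04 m), for 0.2 s.
At the end, for the whole second after the job is handed in: Dish held still: middle within 40 mm of the plate's in plan, inner floor 45 to 200 mm above the worktop, off the plate, tilt under 7 degrees; the line of its tab passes within 55 mm of the mug's middle, tab to mug; ball's centre within 27 mm of the floor's middle (15 mm is its radius) (horizontal distance between dish_floor and plate_centre below 0.04 m and height (world z) of dish_floor between 0.045 and 0.2 m and x of mug_centre in the frame of dish_grip above 0.1 m and y of mug_centre in the frame of dish_grip between -0.055 and 0.055 m and angle between dish_grip's own z axis and vertical below 0.12 rad and distance between ball_center and dish_floor below 0.027 m and linear speed of dish below 0.02 m/s and angular speed of dish below 0.15 rad/s and contact force between dish and the fingers above 1 N and contact force between dish and plate_1 below 0.05 N); the arm keeps its last pose, push and grip.
It fails at once if the ball rolls out of the middle of the dish (its centre more than 45 mm from the middle of the inner floor) (distance between ball_center and dish_floor above 0.045 m).
It fails at once if the dish is tilted by more than 14 degrees (angle between dish_grip's own z axis and vertical above 0.25 rad).
It fails at once if the mug, glass, tub or cheese is shifted by more than 20 mm (distance of any of mug_centre, glass_centre, tub_centre, cheese_centre from where it was at the start of the episode above 0.02 m).
It also fails if it takes over 48 s, if anything falls off the work surface, if the arm or the gripper's body presses on something with over 40 N, if the wrist force passes 120 N, or if a joint passes its speed limit or range.

## Working session

There is one attempt and no reset: what is moved stays moved. The work goes in short steps, Python scripts to look and compute and a tool call to move; the robot and the scene stay as the last step left them, time stands still between calls to the robot, and variables do not carry over. Pictures are saved under pics/ and viewed, at most 10 in all, crops included, and the job is handed in when it is done.

Besides the shell and the picture viewer there is one more tool, called as name(argument=value, ...), one argument or row to a line, values as JSON. carry_out: Moves the arm, as the interface text tells. Shifts and turns lie within -1 to 1; 1 stands for 0.04 m of shift or 0.1 rad of turn. Its arguments: {"type":"object","properties":{"targets":{"type":"string"},"newtons":{"type":"number"}},"required":["targets"]}

```bash
ls; mkdir -p pics
python3 - <<'E'
from workcell import monitor, camera, get_calibration, bot
import cv2
for n in("scene","top"):
    im=camera(n); cv2.imwrite(f"pics/{n}0.png",im[:,:,::-1]); c=get_calibration(n); print(n,c)
o=monitor.get_obs(); print(o)
E
```

```text
pics
scene {'fx': 484.58384166743167, 'fy': 484.58384166743167, 'cx': 309.53190253206577, 'cy': 199.66513212473504, 'view': array([[ 0.73488435, -0.6779877 , -0.01666334, -0.3473229 ],
       [-0.5047835 , -0.53040565, -0.68107523,  0.35202769],
       [ 0.4529223 ,  0.50892291, -0.73202382,  0.95456266],
       [ 0.        ,  0.        ,  0.        ,  1.        ]])}
top {'fx': 435.41916680408843, 'fy': 435.41916680408843, 'cx': 316.995664472301, 'cy': 200.9131893374909, 'view': array([[-0.04485026, -0.99898467, -0.00425141,  0.06678238],
       [-0.97160083,  0.0446098 , -0.23238286,  0.53892103],
       [ 0.23233657, -0.00629176, -0.9726151 ,  0.97021335],
       [ 0.        ,  0.        ,  0.        ,  1.        ]])}
{'time': 0.1, 'q': array([6.98998330e+01, 5.00686147e+00, 1.00384844e+01, 9.50999274e+01,
       1.01297411e-03, 9.00019839e+01]), 'qd': array([-0.1383198 , -0.06287002,  0.07412284,  0.02508487,  0.04297826,
       -0.04591993]), 'joint_efforts': array([ 3.71114002e-04, -5.21561372e+01,  4.65654802e+01,  1.60485698e-02,
       -8.07468609e-05,  1.15774407e-05]), 'ee_pos': array([0.18901035, 0.51649613, 0.40405971]), 'tcp_rot': array([-1.79931696e+02, -1.01060828e-03,  1.59897848e+02]), 'wrist_force': array([-0.04328231, -0.24376166,  0.34872858]), 'torque': array([0.02515512, 0.04218722, 0.00904646]), 'grasp_force': 0.0, 'opening': 0.08554254291672075}
```

View pics/top0.png

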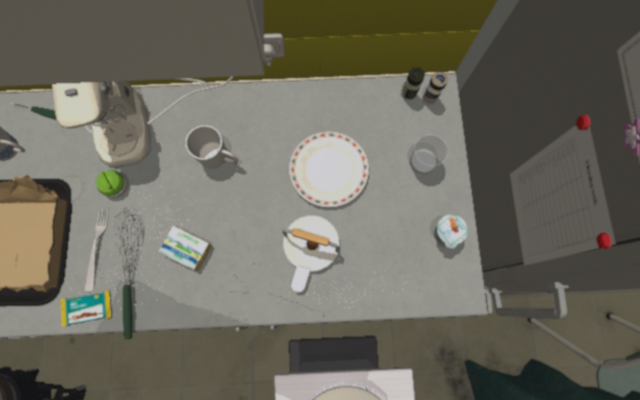

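View pics/scene0.png

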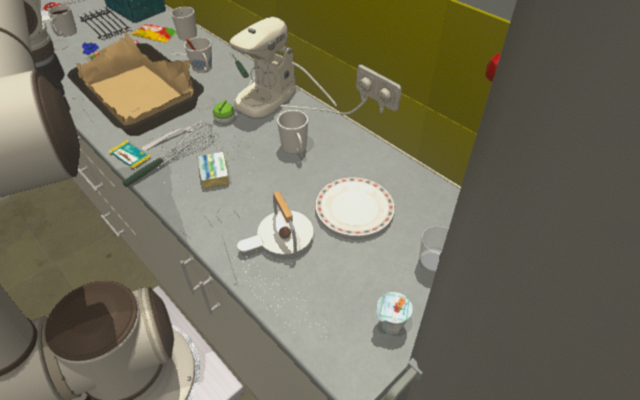

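Top view: dish centre at about (311,243), bar from (288,234) to (333,243), tab end (299,288), plate (329,169), mug left (205,145), glass right (428,154), tub (452,230), cheese (185,248). Scene view: bar from (277,196) to (291,218), ball (285,232).

```bash
cat > h.py <<'E'
import numpy as np, cv2
from workcell import monitor, camera, get_calibration, bot
def ray(n,uv):
    c=get_calibration(n); V=c["view"]; R,t=V[:3,:3],V[:3,3]
    d=R.T@np.array([(uv[0]-c["cx"])/c["fx"],(uv[1]-c["cy"])/c["fy"],1]); return -R.T@t,d
def onz(n,uv,z):
    o,d=ray(n,uv); return o+d*(z-o[2])/d[2]
def tri(a,b):
    (o1,d1),(o2,d2)=ray("scene",a),ray("top",b)
    s=np.linalg.lstsq(np.c_[d1,-d2],o2-o1,rcond=None)[0]; p,q=o1+s[0]*d1,o2+s[1]*d2
    return (p+q)/2,np.linalg.norm(p-q)
def blob(im,lo,hi,box):
    x0,y0,x1,y1=box; hsv=cv2.cvtColor(im,cv2.COLOR_RGB2HSV); m=np.zeros(hsv.shape[:2],np.uint8)
    m[y0:y1,x0:x1]=cv2.inRange(hsv,lo,hi)[y0:y1,x0:x1]
    return max(cv2.findContours(m,cv2.RETR_EXTERNAL,cv2.CHAIN_APPROX_NONE)[0],key=cv2.contourArea)
def cen(c):
    m=cv2.moments(c); return np.array([m["m10"],m["m01"]])/m["m00"]
E
python3 - <<'E'
from h import *
np.set_printoptions(precision=4,suppress=True)
S=cv2.imread("pics/scene0.png")[:,:,::-1].copy();T=cv2.imread("pics/top0.png")[:,:,::-1].copy()
bs=blob(S,(5,100,110),(22,255,255),(265,185,300,225)); bt=blob(T,(5,100,110),(22,255,255),(280,225,345,255))
print("bar",cen(bs),cen(bt),cv2.minAreaRect(bs),cv2.minAreaRect(bt),tri(cen(bs),cen(bt)))
v=cv2.fitLine(bt,cv2.DIST_L2,0,.01,.01).ravel()[:2]; c=cen(bt)
a,b=onz("top",c-20*v,.114),onz("top",c+20*v,.114); print("bar dir",a,b,np.degrees(np.arctan2(*(a-b)[[1,0]])), "bar mid", onz("top",c,.12))
w=blob(T,(0,0,185),(179,60,255),(275,212,345,295)); print("dish",cv2.contourArea(w),cv2.boundingRect(w))
print("tab end",onz("top",w[w[:,0,1].argmax(),0],.024), "circle approx",onz("top",(311,243),.026))
for n,I,box in(("top",T,(285,127,375,210)),("scene",S,(312,174,400,240))):
    p=blob(I,(0,0,170),(179,90,255),box); e=cv2.fitEllipse(cv2.convexHull(p)); print("plate",n,e,onz(n,e[0],.02),cv2.boundingRect(p))
print("ball",onz("top",(312,244),.026))
print("mug rim",onz("top",(205,141),.099),onz("scene",(293,120),.099))
print("glass base/rim",onz("top",(433,148),.091))
print("tub",onz("top",(453,228),.072),"cheese",onz("top",(186,245),.037))
V=np.hstack([T[200:300,260:360],T[110:210,280:380],T[110:210,170:270]])
cv2.imwrite("pics/crop.png",cv2.resize(V[:,:,::-1],None,fx=2.6,fy=2.6,interpolation=cv2.INTER_CUBIC))
E
```

```text
bar [282.4264 204.9683] [310.195 236.815] ((282.62615966796875, 205.16285705566406), (29.59737777709961, 6.90831184387207), 61.69924545288086) ((310.13323974609375, 237.0623016357422), (37.06071090698242, 7.029473304748535), 16.927513122558594) (array([0.4477, 0.0611, 0.1197]), np.float64(0.00030543737648557946))
bar dir [0.4636 0.1031 0.114 ] [0.4335 0.0197 0.114 ] 70.16568889879409 bar mid [0.4476 0.0612 0.12  ]
dish 819.5 (284, 238, 47, 53)
tab end [0.3379 0.1034 0.024 ] circle approx [0.447  0.0611 0.026 ]
plate top ((328.43475341796875, 168.3809356689453), (74.60200500488281, 79.14229583740234), 90.23479461669922) [0.6348 0.0094 0.02  ] (289, 131, 80, 75)
plate scene ((354.4730224609375, 205.33026123046875), (59.26892852783203, 79.94058227539062), 95.77912902832031) [0.6347 0.0068 0.02  ] (315, 176, 80, 60)
ball [0.4444 0.0588 0.026 ]
mug rim [0.6911 0.3013 0.099 ] [0.6881 0.2989 0.099 ]
glass base/rim [ 0.6513 -0.2387  0.091 ]
tub [ 0.4605 -0.2696  0.072 ] cheese [0.4542 0.3587 0.037 ]
```

View pics/crop.png

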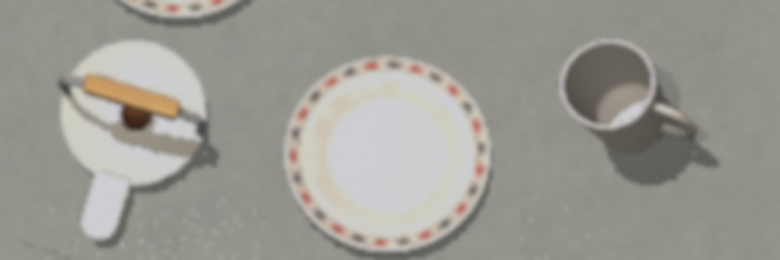

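Bar midpoint triangulated at (0.448, 0.061, 0.120), with rays 0.3 mm apart. Tab points at about 160° and agrees with the bar direction (70°). The plate is at (0.635, 0.008) and the mug at (0.690, 0.300), so the tab must end near 79°, a turn of about -81°. First I'll move above the dish.

carry_out(
  targets="-0.2 -0.17 0 0 0 0 1;-0.41 -0.35 0 0 0 0 1;-0.41 -0.35 0 0 0 0 1;-0.41 -0.35 0 0 0 0 1;-0.41 -0.35 0 0 0 0 1;-0.41 -0.35 0 0 0 0 1;-0.41 -0.35 0 0 0 0 1;-0.41 -0.35 0 0 0 0 1",
)

```text
time: 0.77
ee_pos: [0.2687, 0.3743, 0.4045]
tcp_rot: [-180.0, 0.0, 159.9]
wrist_force: [0.4, -0.0, 0.3]
opening: 0.0857
grasp_force: 0.0
```

carry_out(
  targets="-0.42 -0.36 0 0 0 0 1;-0.42 -0.36 0 0 0 0 1;-0.42 -0.36 0 0 0 0 1;-0.42 -0.36 0 0 0 0 1;-0.42 -0.36 0 0 0 0 1;-0.42 -0.36 0 0 0 0 1;-0.42 -0.36 0 0 0 0 1;-0.42 -0.36 0 0 0 0 1",
)

```text
time: 1.43
ee_pos: [0.3551, 0.2199, 0.4046]
tcp_rot: [-180.0, 0.0, 159.9]
wrist_force: [0.6, -0.4, 1.1]
opening: 0.0852
grasp_force: 0.0
```

```bash
cat > st.py <<'E'
from h import *
from scipy.spatial.transform import Rotation as Ro
import sys
# args: target x y z [yaw] of TCP -> remaining shift (units, tool axes) and turn (units about tool axes)
o=monitor.get_obs(); np.set_printoptions(precision=3,suppress=True)
print(o["time"],"pos",o["ee_pos"],"rpy",o["tcp_rot"],"q",o["q"],"F",o["wrist_force"],"open",o["opening"],o["grasp_force"])
a=[float(v) for v in sys.argv[1:]]
if a:
    R=Ro.from_euler("xyz",o["tcp_rot"],degrees=True); print("shift",R.inv().apply(np.array(a[:3])-o["ee_pos"])/.04)
    if len(a)>3: print("turn",(R.inv()*Ro.from_euler("xyz",[180,0,a[3]],degrees=True)).as_rotvec()/.1)
E
python3 st.py 0.4477 0.0611 0.40 70.2
```

```text
1.4333 pos [0.355 0.22  0.405] rpy [-179.997    0.007  159.894] q [ 31.771 -12.979  -6.867  96.11   -0.008  51.877] F [ 0.558 -0.398  1.072] open 0.0852467702022525 0.0
shift [-3.539 -2.932  0.116]
turn [ 0.001  0.001 15.654]
```

carry_out(
  targets="-0.5 -0.42 0 0 0 0 1;-0.5 -0.42 0 0 0 0 1;-0.5 -0.42 0 0 0 0 1;-0.5 -0.42 0 0 0 0 1;-0.5 -0.42 0 0 0 0 1;-0.5 -0.42 0 0 0 0 1;-0.38 -0.3 0 0 0 0 1;-0.16 -0.11 0 0 0 0 1",
)

```text
time: 2.1
ee_pos: [0.4481, 0.0605, 0.4043]
tcp_rot: [-180.0, -0.0, 159.8]
wrist_force: [-0.2, -0.1, -1.1]
opening: 0.0856
grasp_force: 0.0
```

carry_out(
  targets="0 0 0 0 0 -0.98 1;0 0 0 0 0 -0.98 1;0 0 0 0 0 -0.98 1;0 0 0 0 0 -0.98 1;0 0 0 0 0 -0.98 1;0 0 0 0 0 -0.98 1;0 0 0 0 0 -0.98 1;0 0 0 0 0 -0.98 1",
)

```text
time: 2.77
ee_pos: [0.4471, 0.0629, 0.4046]
tcp_rot: [180.0, -0.0, -154.9]
wrist_force: [0.4, -0.7, -0.4]
opening: 0.0854
grasp_force: 0.0
```

carry_out(
  targets="0 0 0 0 0 -0.98 1;0 0 0 0 0 -0.98 1;0 0 0 0 0 -0.98 1;0 0 0 0 0 -0.98 1;0 0 0 0 0 -0.98 1;0 0 0 0 0 -0.98 1;0 0 0 0 0 -0.98 1;0 0 0 0 0 -0.9 1",
)

```text
time: 3.43
ee_pos: [0.4472, 0.0629, 0.4046]
tcp_rot: [180.0, -0.0, -110.4]
wrist_force: [-0.1, -0.1, -0.8]
opening: 0.0854
grasp_force: 0.0
```

```bash
python3 st.py 0.4477 0.0611 0.267 250.2
python3 - <<'E'
from h import *
T=camera("top");S=camera("scene")
V=np.hstack([T[190:310,240:400],S[150:270,220:380]])
cv2.imwrite("pics/above.png",cv2.resize(V[:,:,::-1],None,fx=2.5,fy=2.5,interpolation=cv2.INTER_CUBIC))
E
```

```text
3.4333 pos [0.447 0.063 0.405] rpy [ 179.984   -0.003 -110.42 ] q [  8.01   -8.41   -2.99   95.436   0.005 -61.57 ] F [-0.135 -0.145 -0.791] open 0.08543298447491758 0.0
shift [ 0.038 -0.03   3.441]
turn [ 0.003 -0.    -0.108]
```

View pics/above.png

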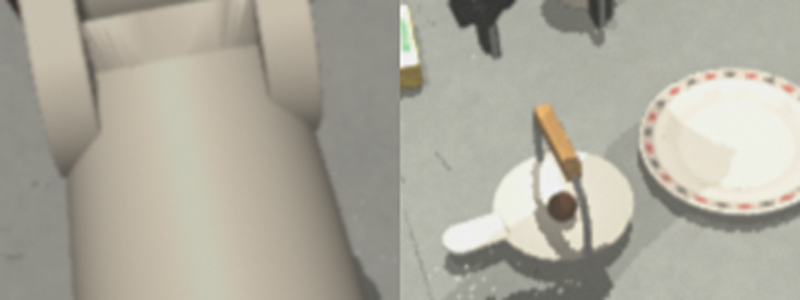

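The arm hides the top view. The scene view shows the fingers above the bar and the dish undisturbed. Descending.

carry_out(
  targets="0.04 -0.03 0.2 0 0 -0.1 1;0 0 0.45 0 0 0 1;0 0 0.5 0 0 0 1;0 0 0.5 0 0 0 1;0 0 0.5 0 0 0 1;0 0 0.5 0 0 0 1;0 0 0.4 0 0 0 1;0 0 0.2 0 0 0 1",
)

```text
time: 4.2
ee_pos: [0.4474, 0.0607, 0.272]
tcp_rot: [179.9, -0.1, -110.3]
wrist_force: [0.4, 0.3, -0.7]
opening: 0.0856
grasp_force: 0.0
```

carry_out(
  targets="0 0 0.12 0 0 0 1;0 0 0.07 0 0 0 1;0 0 0 0 0 0 0.4;0 0 0 0 0 0 0.2;0 0 0 0 0 0 0;0 0 0 0 0 0 -0.1;0 0 0 0 0 0 -0.2;0 0 0 0 0 0 -0.2",
  newtons=30,
)

```text
time: 4.87
ee_pos: [0.4483, 0.0609, 0.2674]
tcp_rot: [-180.0, 0.0, -110.1]
wrist_force: [-0.8, -0.3, 0.9]
opening: 0.0344
grasp_force: 0.0
```

```bash
python3 st.py 0.4477 0.0611 0.267 250.2
python3 - <<'E'
from h import *
S=camera("scene")
cv2.imwrite("pics/pre.png",cv2.resize(S[100:280,200:420,::-1],None,fx=3,fy=3,interpolation=cv2.INTER_CUBIC))
E
```

```text
4.8667 pos [0.448 0.061 0.267] rpy [-179.98     0.01  -110.149] q [  7.733  -8.927 -18.619  80.285  -0.    -62.118] F [-0.784 -0.315  0.861] open 0.03440016075803763 0.0
shift [-0.     0.015  0.009]
turn [-0.004  0.002 -0.061]
```

View pics/pre.png

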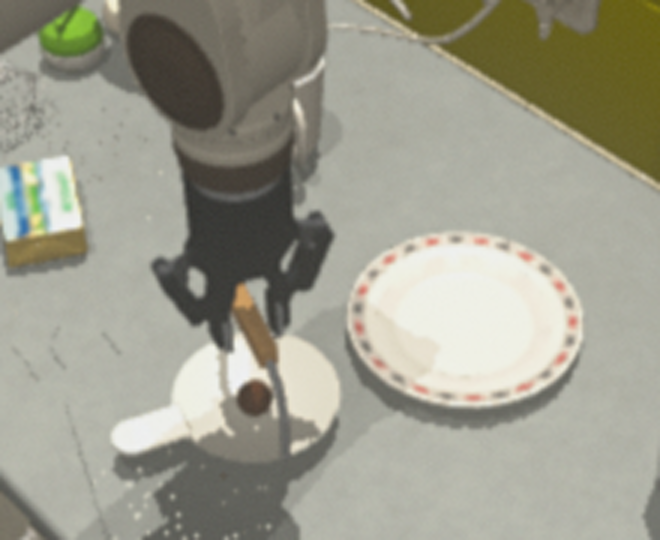

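Fingers straddle the bar near its middle; ball centred. Closing gently.

carry_out(
  targets="0 0 0 0 0 0 -0.35;0 0 0 0 0 0 -0.42;0 0 0 0 0 0 -0.48;0 0 0 0 0 0 -0.53;0 0 0 0 0 0 -0.57;0 0 0 0 0 0 -0.61;0 0 0 0 0 0 -0.65;0 0 0 0 0 0 -0.7",
  newtons=40,
)

```text
time: 5.58
ee_pos: [0.4483, 0.0608, 0.2672]
tcp_rot: [-180.0, -0.0, -110.1]
wrist_force: [0.9, -0.1, 0.6]
opening: 0.0155
grasp_force: 40.0
```

carry_out(
  targets="0 0 0 0 0 0 -0.8;0 0 0 0 0 0 -0.9;0 0 0 0 0 0 -1;0 0 0 0 0 0 -1;0 0 0 0 0 0 -1;0 0 0 0 0 0 -1;0 0 0 0 0 0 -1;0 0 0 0 0 0 -1",
  newtons=60,
)

```text
time: 6.25
ee_pos: [0.4483, 0.0609, 0.2672]
tcp_rot: [-180.0, 0.0, -110.1]
wrist_force: [1.2, -1.3, 2.6]
opening: 0.015
grasp_force: 59.8
```

```bash
python3 st.py 0.4477 0.0611 0.267 250.2
python3 - <<'E'
from h import *
S=camera("scene")
for k in("ball",): 
    c=blob(S,(0,40,15),(20,255,110),(270,215,300,250)); print(cen(c),cv2.contourArea(c),onz("scene",cen(c),.026))
E
```

```text
6.25 pos [0.448 0.061 0.267] rpy [-179.983    0.005 -110.148] q [  7.733  -8.923 -18.631  80.275  -0.004 -62.119] F [ 1.18  -1.297  2.629] open 0.014989980032916508 59.79707479476929
shift [-0.001  0.015  0.005]
turn [-0.003  0.001 -0.061]
[284.39285714 232.8452381 ] 84.0 [0.44386583 0.05739267 0.026     ]
```

carry_out(
  targets="0 0 -0.02 0 0 0 -1;0 0 -0.04 0 0 0 -1;0 0 -0.06 0 0 0 -1;0 0 -0.08 0 0 0 -1;0 0 -0.1 0 0 0 -1;0 0 -0.12 0 0 0 -1;0 0 -0.13 0 0 0 -1;0 0 -0.13 0 0 0 -1",
)

```text
time: 6.97
ee_pos: [0.4482, 0.0609, 0.295]
tcp_rot: [-180.0, 0.0, -110.1]
wrist_force: [0.2, -0.3, -4.4]
opening: 0.0152
grasp_force: 58.9
```

carry_out(
  targets="0 0 -0.15 0 0 0 -1;0 0 -0.15 0 0 0 -1;0 0 -0.15 0 0 0 -1;0 0 -0.15 0 0 0 -1;0 0 -0.15 0 0 0 -1;0 0 -0.15 0 0 0 -1;0 0 -0.15 0 0 0 -1;0 0 -0.12 0 0 0 -1",
)

```text
time: 7.63
ee_pos: [0.4482, 0.0609, 0.3419]
tcp_rot: [-180.0, 0.0, -110.1]
wrist_force: [-0.1, 1.1, -3.5]
opening: 0.0151
grasp_force: 58.9
```

carry_out(
  targets="0 0 -0.09 0 0 0 -1;0 0 -0.06 0 0 0 -1;0 0 -0.03 0 0 0 -1;0 0 0 0 0 0 -1;0 0 0 0 0 0 -1;0 0 0 0 0 0 -1;0 0 0 0 0 0 -1;0 0 0 0 0 0 -1",
)

```text
time: 8.3
ee_pos: [0.4482, 0.0609, 0.3481]
tcp_rot: [180.0, -0.0, -110.1]
wrist_force: [0.1, -0.1, -3.3]
opening: 0.0152
grasp_force: 58.9
```

```bash
python3 st.py 0.635 0.008 0.345 169.3
python3 - <<'E'
from h import *
S=camera("scene")
cv2.imwrite("pics/lift.png",cv2.resize(S[100:280,200:420,::-1],None,fx=3,fy=3,interpolation=cv2.INTER_CUBIC))
E
```

```text
8.3 pos [0.448 0.061 0.348] rpy [ 179.985   -0.009 -110.146] q [  7.734  -9.161  -9.918  89.26   -0.001 -62.12 ] F [ 0.079 -0.061 -3.307] open 0.015230509633498488 58.87664258480072
shift [-0.368 -4.84   0.076]
turn [ 0.001 -0.003 14.059]
```

View pics/lift.png

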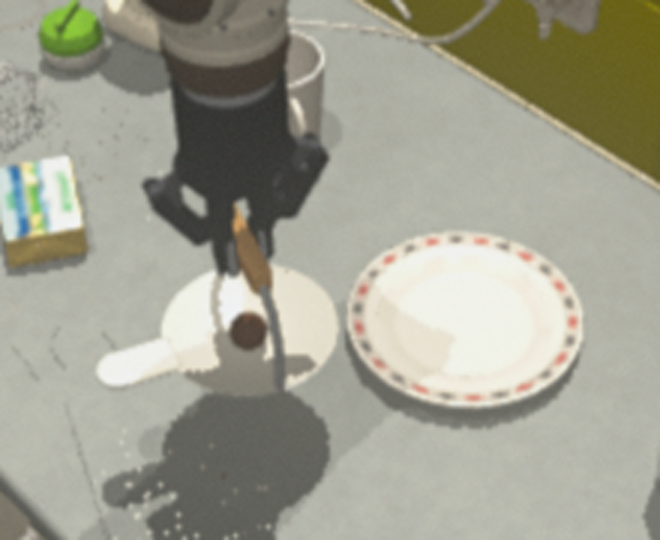

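Dish lifted level with the ball central. Carrying to the plate with gentle ramps.

carry_out(
  targets="0 -0.02 0 0 0 0 -1;0 -0.04 0 0 0 0 -1;0 -0.06 0 0 0 0 -1;-0.01 -0.08 0 0 0 0 -1;-0.01 -0.1 0 0 0 0 -1;-0.01 -0.12 0 0 0 0 -1;-0.01 -0.14 0 0 0 0 -1;-0.01 -0.16 0 0 0 0 -1",
)

```text
time: 9.02
ee_pos: [0.4765, 0.0527, 0.3483]
tcp_rot: [-180.0, -0.0, -110.1]
wrist_force: [0.6, -0.4, -3.2]
opening: 0.0152
grasp_force: 58.8
```

carry_out(
  targets="-0.015 -0.18 0 0 0 0 -1;-0.015 -0.2 0 0 0 0 -1;-0.015 -0.2 0 0 0 0 -1;-0.015 -0.2 0 0 0 0 -1;-0.015 -0.2 0 0 0 0 -1;-0.015 -0.2 0 0 0 0 -1;-0.015 -0.2 0 0 0 0 -1;-0.015 -0.2 0 0 0 0 -1",
)

```text
time: 9.68
ee_pos: [0.5377, 0.0353, 0.3482]
tcp_rot: [180.0, -0.0, -110.1]
wrist_force: [0.5, 0.1, -3.9]
opening: 0.0153
grasp_force: 58.8
```

carry_out(
  targets="-0.015 -0.2 0 0 0 0 -1;-0.015 -0.2 0 0 0 0 -1;-0.015 -0.2 0 0 0 0 -1;-0.015 -0.2 0 0 0 0 -1;-0.015 -0.2 0 0 0 0 -1;-0.015 -0.2 0 0 0 0 -1;-0.015 -0.2 0 0 0 0 -1;-0.015 -0.2 0 0 0 0 -1",
)

```text
time: 10.35
ee_pos: [0.5994, 0.0178, 0.3483]
tcp_rot: [180.0, -0.0, -110.1]
wrist_force: [-0.1, 0.1, -4.0]
opening: 0.015
grasp_force: 58.8
```

carry_out(
  targets="-0.01 -0.18 0 0 0 0 -1;-0.01 -0.16 0 0 0 0 -1;-0.01 -0.14 0 0 0 0 -1;-0.01 -0.12 0 0 0 0 -1;-0.01 -0.1 0 0 0 0 -1;-0.01 -0.08 0 0 0 0 -1;0 -0.06 0 0 0 0 -1;0 -0.05 0 0 0 0 -1",
)

```text
time: 11.02
ee_pos: [0.6331, 0.008, 0.3483]
tcp_rot: [180.0, -0.0, -110.1]
wrist_force: [0.5, -0.0, -3.8]
opening: 0.0149
grasp_force: 58.9
```

carry_out(
  targets="0 -0.03 0 0 0 0.05 -1;0 0 0 0 0 0.1 -1;0 0 0 0 0 0.15 -1;0 0 0 0 0 0.2 -1;0 0 0 0 0 0.25 -1;0 0 0 0 0 0.25 -1;0 0 0 0 0 0.25 -1;0 0 0 0 0 0.25 -1",
)

```text
time: 11.68
ee_pos: [0.634, 0.0076, 0.3483]
tcp_rot: [-180.0, 0.0, -118.9]
wrist_force: [0.8, 0.2, -3.3]
opening: 0.0151
grasp_force: 58.9
```

```bash
python3 st.py 0.635 0.008 0.345 169.3
python3 - <<'E'
from h import *
S=camera("scene")
cv2.imwrite("pics/over.png",cv2.resize(S[80:260,220:460,::-1],None,fx=3,fy=3,interpolation=cv2.INTER_CUBIC))
E
```

```text
11.6833 pos [0.634 0.008 0.348] rpy [-179.995    0.003 -118.888] q [  0.689  15.96   16.428  90.462  -0.    -60.423] F [ 0.803  0.158 -3.294] open 0.015070508505601155 58.94705951213837
shift [-0.021 -0.018  0.084]
turn [-0.001  0.001 12.533]
```

View pics/over.png

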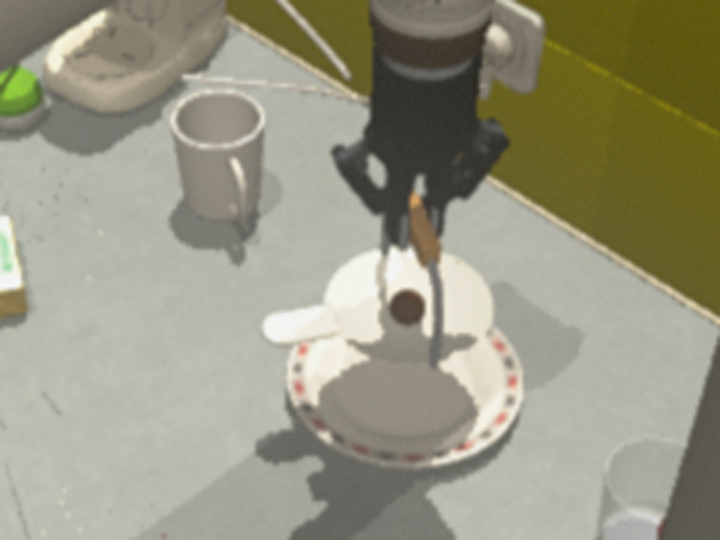

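Dish hangs level over the plate, ball at its centre. Now the turn.

carry_out(
  targets="0 0 0 0 0 0.3 -1;0 0 0 0 0 0.3 -1;0 0 0 0 0 0.3 -1;0 0 0 0 0 0.3 -1;0 0 0 0 0 0.3 -1;0 0 0 0 0 0.3 -1;0 0 0 0 0 0.3 -1;0 0 0 0 0 0.3 -1",
)

```text
time: 12.4
ee_pos: [0.634, 0.0076, 0.3483]
tcp_rot: [180.0, -0.0, -132.6]
wrist_force: [0.1, 0.6, -3.9]
opening: 0.015
grasp_force: 58.9
```

carry_out(
  targets="0 0 0 0 0 0.3 -1;0 0 0 0 0 0.3 -1;0 0 0 0 0 0.3 -1;0 0 0 0 0 0.3 -1;0 0 0 0 0 0.3 -1;0 0 0 0 0 0.3 -1;0 0 0 0 0 0.3 -1;0 0 0 0 0 0.3 -1",
)

```text
time: 13.07
ee_pos: [0.634, 0.0076, 0.3483]
tcp_rot: [180.0, -0.0, -146.4]
wrist_force: [0.1, -0.9, -4.4]
opening: 0.0151
grasp_force: 58.9
```

carry_out(
  targets="0 0 0 0 0 0.3 -1;0 0 0 0 0 0.3 -1;0 0 0 0 0 0.3 -1;0 0 0 0 0 0.3 -1;0 0 0 0 0 0.3 -1;0 0 0 0 0 0.3 -1;0 0 0 0 0 0.3 -1;0 0 0 0 0 0.3 -1",
)

```text
time: 13.73
ee_pos: [0.634, 0.0076, 0.3483]
tcp_rot: [-180.0, 0.0, -160.1]
wrist_force: [0.3, 0.7, -3.3]
opening: 0.015
grasp_force: 58.9
```

carry_out(
  targets="0 0 0 0 0 0.3 -1;0 0 0 0 0 0.3 -1;0 0 0 0 0 0.3 -1;0 0 0 0 0 0.3 -1;0 0 0 0 0 0.3 -1;0 0 0 0 0 0.3 -1;0 0 0 0 0 0.3 -1;0 0 0 0 0 0.3 -1",
)

```text
time: 14.4
ee_pos: [0.634, 0.0076, 0.3483]
tcp_rot: [-180.0, 0.0, -173.9]
wrist_force: [0.0, 0.9, -4.4]
opening: 0.0149
grasp_force: 58.9
```

carry_out(
  targets="0 0 0 0 0 0.3 -1;0 0 0 0 0 0.3 -1;0 0 0 0 0 0.3 -1;0 0 0 0 0 0.3 -1;0 0 0 0 0 0.3 -1;0 0 0 0 0 0.3 -1;0 0 0 0 0 0.3 -1;0 0 0 0 0 0.25 -1",
)

```text
time: 15.07
ee_pos: [0.634, 0.0076, 0.3483]
tcp_rot: [180.0, -0.0, 172.7]
wrist_force: [-0.1, 0.5, -3.5]
opening: 0.0154
grasp_force: 58.9
```

carry_out(
  targets="0 0 0.01 0 0 0.2 -1;0 0 0.02 0 0 0.15 -1;0 0 0.04 0 0 0.1 -1;0 0 0.06 0 0 0.08 -1;0 0 0.08 0 0 0.05 -1;0 0 0.08 0 0 0 -1;0 0 0.06 0 0 0 -1;0 0 0.03 0 0 0 -1",
)

```text
time: 15.73
ee_pos: [0.6339, 0.0076, 0.3324]
tcp_rot: [-180.0, -0.0, 169.5]
wrist_force: [0.1, -0.3, -3.1]
opening: 0.0151
grasp_force: 58.9
```

```bash
python3 st.py 0.635 0.008 0.335 169.3
python3 - <<'E'
from h import *
S=camera("scene");T=camera("top")
cv2.imwrite("pics/end.png",cv2.resize(np.vstack([S[80:260,220:460],T[90:270,180:420]])[:,:,::-1],None,fx=1.6,fy=1.6,interpolation=cv2.INTER_CUBIC))
E
```

```text
15.7333 pos [0.634 0.008 0.332] rpy [-179.991   -0.045  169.48 ] q [ 0.689 15.844 14.523 88.725  0.    11.209] F [ 0.113 -0.308 -3.131] open 0.015067808182658378 58.90310347080231
shift [-0.024  0.014 -0.066]
turn [-0.002 -0.008  0.031]
```

View pics/end.png

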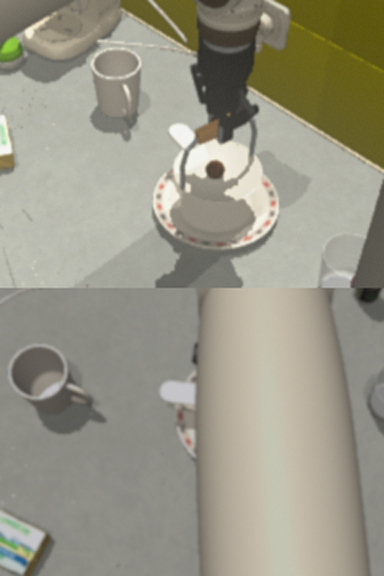

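The tab points left towards the mug, tip near top pixel (282,154), with the ball in the dish's middle. I'll settle, check the numbers and then hand in.

carry_out(
  targets="0 0 0 0 0 0 -1;0 0 0 0 0 0 -1;0 0 0 0 0 0 -1;0 0 0 0 0 0 -1;0 0 0 0 0 0 -1;0 0 0 0 0 0 -1;0 0 0 0 0 0 -1;0 0 0 0 0 0 -1",
)

```text
time: 16.5
ee_pos: [0.634, 0.0076, 0.3331]
tcp_rot: [-180.0, 0.0, 169.5]
wrist_force: [0.2, -0.3, -3.5]
opening: 0.0151
grasp_force: 58.9
```

Run:
```python
from h import *
np.set_printoptions(precision=3,suppress=True)
o=monitor.get_obs(); p=o["ee_pos"]; u=p[2]-.267; S=camera("scene");T=camera("top")
c=blob(S,(0,40,15),(20,255,110),(340,165,370,205)); print("ball px",cen(c),cv2.contourArea(c),"ball",onz("scene",cen(c),u+.026),"dish",p,"underside",u)
w=blob(T,(0,0,170),(179,60,255),(275,140,302,166)); q=w[:,0]; k=q[q[:,0]<q[:,0].min()+3].mean(0); t=onz("top",k,u+.024)
d=t[:2]-p[:2]; L=np.hypot(*d); m=np.array([.69,.30])-p[:2]; print("tab tip",t,"len",L,"ang",np.degrees(np.arctan2(d[1],d[0])),"mug along/off",m@d/L,(d[0]*m[1]-d[1]*m[0])/L)
print(np.abs(o["qd"]).max())
```

```text
ball px [354.065 186.116] 69.0 ball [0.63  0.008 0.092] dish [0.634 0.008 0.333] underside 0.06609916268751592
tab tip [0.655 0.123 0.09 ] len 0.11757220230751106 ang 79.8908472106927 mug along/off 0.2976852833386562 -0.0037836337363286966
0.10559236891919434
```

All the checks hold: the tab line passes about 4 mm from the mug's middle, the ball is about 4 mm off centre, and the dish floor is at about 77 mm.

```bash
python3 -c "
from workcell import bot
print(bot.job_done())"
```

```text
the job is handed in; nothing more can be done
None
```

I handed the job in at about 17 s with the dish held level and still over the plate, its tab pointing at the mug and the ball in its middle; the hand-in call returned no verdict.

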